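# Feed a resin blank to the length stop of the cut-off saw

## Robot

A 7-joint arm with a two-finger parallel gripper is mounted at the origin on the work surface. World frame = base frame: x ahead of the robot, y to its left, z up, the work surface at z = 0. Lengths are in m, angles in rad, forces in N, time in s.
With the tool pointing down it reaches from about 0.4 to 0.85 m from the base axis. Payload 10.4 kg.
Tool frame: the origin (TCP) lies on the centre line of the jaws, within the pads' length; the fingertips stand 22 mm ahead of it and the grasp point (between the pads) lies 3 mm ahead of it; z points along the fingers, y is the line along which they close (so a half turn about z gives the same grasp; the last joint's range is limited). The gripper opens to 87 mm and grips with 3 to 60 N. Pads are 19 mm wide; open, the fingers measure 117 mm over their backs; the gripper's body (75 mm by 190 mm) begins 51 mm behind the grasp point.
Start: joints at [-1.218, 0.332, -0.065, 1.46, 0.022, 1.35, -0.088], TCP at [0.229, 0.581, 0.245] pointing down, gripper open.
Joint ranges: [-2.6, 2.6], [-0.5, 2.12], [-1.47, 1.34], [0.16, 2.42], [-1.27, 4.41], [0.06, 2.06], [-2.6, 2.6]. Speed limits (rad/s): [2.22, 2.22, 2.79, 2.79, 3.14, 3.14, 3.14].

## Interface

Orientations are given as a unit quaternion [x, y, z, w].
In Python, from bench import r, vision gives the robot as it stands (r), with the cameras (vision).
- The arm moves only by the shell command python3 jog.py 'ROWS' [FORCE]. ROWS is a JSON list of rows, 1 to 12 of them, each of 5 numbers: dx, dy, dz in m, then a turn about the tool's z in rad, then the finger opening in m; each row is the pose to reach, as a shift and turn from the pose commanded when the command began, along the tool's axes at that moment; what a row does not reach only later rows make up. A row lasts 1/10 s, in which the tool goes at most 0.05 m and 0.15 rad, less where a joint would pass 70% of its speed; a pose out of reach is approached as far as the arm can. The fingers move at their own pace and stop on an object; FORCE is the grip in N (left out, the last holds). Time passes only in rows, so rows that do not move let the fingers close. It prints the time, the measured TCP pose, the force, the opening and the grip force at its end.
- r.read_state(): the state, without advancing time (a new reading comes with each control period).
- vision.camera(name): name is "side" or "top"; returns a dict with "img" (384x512x3 uint8, red, green, blue), "fx", "fy", "cx", "cy" (pixels), "pose" (4x4, takes a point from camera to world coordinates). Camera axes: x right, y down, z forward; pixel columns grow to the right and rows downward; lengths in m; the calibration is good to about 2 mm. A picture is of the moment at which its call begins. There is no depth.
- r.close_job(): hands the job in; it is judged then, once.
The state is a dict: "time": time; "joint_positions": joint angles; "joint_vel": joint speeds; "joint_torque": joint torques, N m; "ee_pos": TCP position; "eef_rot": TCP orientation; "ft_force": force on the tool from outside, world axes, zero at the start; "torque": the same for the moment, N m; "width": finger opening in m; "grip_force": force on a finger pad.
Only numpy, scipy, OpenCV 4.12 (cv2) and the standard library are available. Lean on these libraries where they do the work, as an engineer would, in place of code of your own. Each camera call takes 0.05 s, during which the arm holds its last target. There are 200 camera calls.

## Task

Get the long resin blank ready for cutting on the small cut-off saw, which is switched off: lay it lengthwise in the open infeed channel, then feed it with the wooden push stick under the guard and the hold-down roller until its end rests against the adjusting screw of the length stop. Feel for it and push gently: the stop is only clamped by a thumb screw and must not be shifted. Then lay the push stick back in its plywood tray, let go, and leave everything else on the bench as it is.

Things in the scene. Friction and masses are not known exactly. Their poses are not given: they have to be found in the camera images.
- blank: the long ivory resin blank, a plain bar 60 long x 20 wide x 24 high (mm), about 36 g, ends alike (either may lead). Origin: centre of its underside; x along its length, z up. When laying it in the channel, hold it across its 20 mm width with the fingertips at least 12 mm above its underside, so that they clear the channel's fences.
- trough (a point): on the floor of the saw's feed channel, on its centre line, 60 mm before the guard: where the blank's middle is laid. x along the feed, z up. The open part runs from 100 mm before the guard (end open) up to it. Floor 40 mm above the bench, 23 mm wide between fences 10 mm high, their upper 4 mm bevelled to 31 mm wide at the top. Nothing else stands beside it.
- mouth (a point): on the channel floor, on its centre line, at the clear guard's front edge; x along the feed (into the guard), y to the motor side, z up. The opening is 32 mm high, 55 mm wide: no room for a gripper. The guard is 66 mm high above the channel floor; the saw head, from 65 mm behind the edge, about 150 mm. The channel goes on unchanged inside.
- roller_low (a point): the lowest point of the hold-down roller, 60 mm past the mouth, 22 mm above the channel floor: rubber, 18 mm across, turns freely, pressed down by a spring. The 24 mm high blank lifts it 2 mm: the push rises to 3 to 6 N as the blank's front runs under it (about 54 mm past the mouth), then it drags with 2 to 4 N and holds the blank where it is left.
- stop_plate (a point): centre of the channel-side face of the length stop's plate (steel, 22 mm wide, across the channel under the saw head), 106 to 118 mm past the mouth, 12 mm above the channel floor; x along the feed. The stop is clamped on a rail by a thumb screw; it slips along the feed when pushed with more than about 9 N. Its adjusting screw, 11 mm across, stands out of the plate here towards the mouth.
- saw: the small cut-off saw, fixed to the bench: cast base, aluminium feed channel, clear guard, raised disc and motor. Origin on the bench surface under mouth; x along the feed, y to the motor side, z up.
- stick: the wooden push stick, 85 g: a bar 16 x 16 mm with a flat rubber-faced tip and on its rear an upright handle board 50 long, 16 thick, up to 56 mm above the underside. Origin: on the underside below the middle of the handle; x to the tip, z up. The bar runs from 25 mm behind to 151 mm ahead of the origin. It stands in the tray. Hold the handle across its thickness.
- stick_tip (a point): the centre of the push stick's tip face, 151 mm ahead of the stick's origin and 8 mm above its underside; x points out of the tip.
- stick_tray: the shallow plywood tray of the push stick, fixed: outside 250 x 70 mm, 14 mm high, walls 4 mm, floor 4 mm thick. Origin: on the bench under its centre; x along its length.
- short_blank: a bystander: a shorter resin blank of the same stuff, 36 x 20 x 24 mm; origin under its centre.
- flat_blank: a bystander: a broad flat resin blank 60 x 44 x 14 mm; origin under its centre.
- model_tall: a bystander: a plaster tooth model with a bluish band, about 60 mm wide and 43 mm high.
- model_low: a bystander: a low plaster tooth model, about 60 mm wide and 27 mm high.
- jar: a bystander: a small amber jar, 52 mm across and 60 mm high.
- mix_bowl: a bystander: a rubber mixing bowl, 90 mm across and 50 mm high.
- hammer: a bystander: a small hammer 190 mm long.
- wax_knife: a bystander: a wax knife (spatula) 170 mm long.
- stop: the length stop as a whole, plate, clamp and adjusting screw. The tip of the screw is what the blank's leading end must rest against. The screw stands 3 to 21 mm proud of the plate, as the last job left it; that is not measured and must be felt. The screw itself is locked. Origin: that of the saw, shifted along the feed by 0 to 12 mm.

How it is judged:
By the outcome, as a careful person would: the job done as asked, in the order asked, and still so for the second after the job is handed in, with the robot touching nothing.
It also fails if it takes over 72 s, if anything falls off the work surface, if the arm or the gripper's body presses on something with over 40 N, if the wrist force passes 120 N, or if a joint passes its speed limit or range.

## Working session

There is one attempt and no reset: what is moved stays moved. The work goes in short steps, Python scripts to look and compute and a shell command to move; the robot and the scene stay as the last step left them, time stands still between calls to the robot, and variables do not carry over. Pictures are saved under pics/ and viewed, at most 12 in all, crops included, and the job is handed in when it is done.

```bash
ls; mkdir -p pics; python3 - <<'E'
from bench import r, vision
import cv2,pickle
d={}
for n in("side","top"):
    c=vision.camera(n);d[n]=c;cv2.imwrite(f"pics/{n}0.png",cv2.resize(c["img"][:,:,::-1],(800,600),interpolation=cv2.INTER_CUBIC))
    print(n,c["fx"],c["fy"],c["cx"],c["cy"]);print(c["pose"].round(4))
pickle.dump(d,open("c0.pkl","wb"))
s=r.read_state();print(s["time"],s["ee_pos"],s["eef_rot"],s["width"],s["ft_force"])
E
```

```text
bench.py
jog.py
pics
side 472.5541889414894 472.5541889414894 252.441847592515 198.0005719204119
[[ 9.9970e-01  1.1000e-03  2.4300e-02  5.3670e-01]
 [-2.0400e-02 -5.0510e-01  8.6280e-01 -1.1092e+00]
 [ 1.3200e-02 -8.6310e-01 -5.0490e-01  7.0520e-01]
 [ 0.0000e+00  0.0000e+00  0.0000e+00  1.0000e+00]]
top 407.0425746142314 407.0425746142314 252.3654305815979 193.6066472487518
[[-0.0039 -0.994   0.1097  0.4288]
 [-1.      0.0046  0.0059 -0.0201]
 [-0.0063 -0.1096 -0.994   1.3086]
 [ 0.      0.      0.      1.    ]]
0.1 [0.22925859 0.5811158  0.24384861] [ 1.86776235e-01  9.82402292e-01 -6.05487726e-04 -8.61212610e-05] 0.08701782665919142 [-0.59746892 -0.08303127  0.01169563]
```

View pics/side0.png

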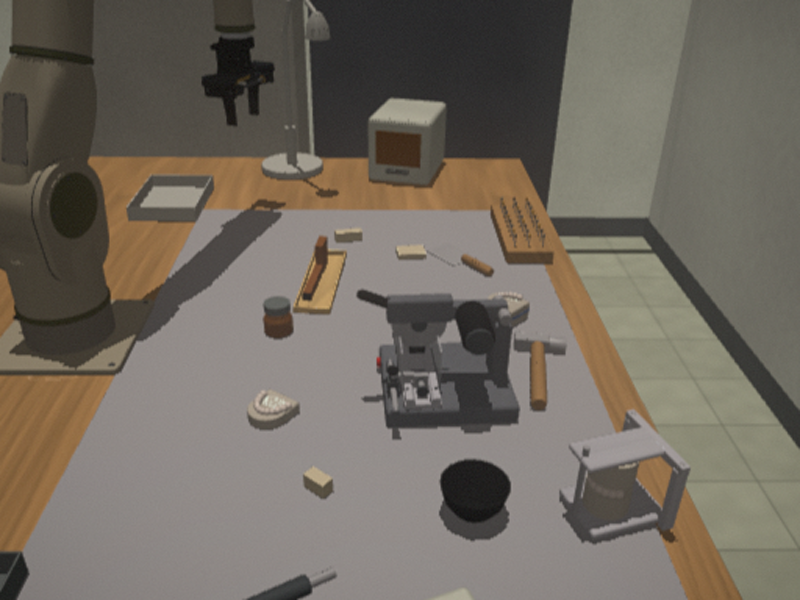

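View pics/top0.png

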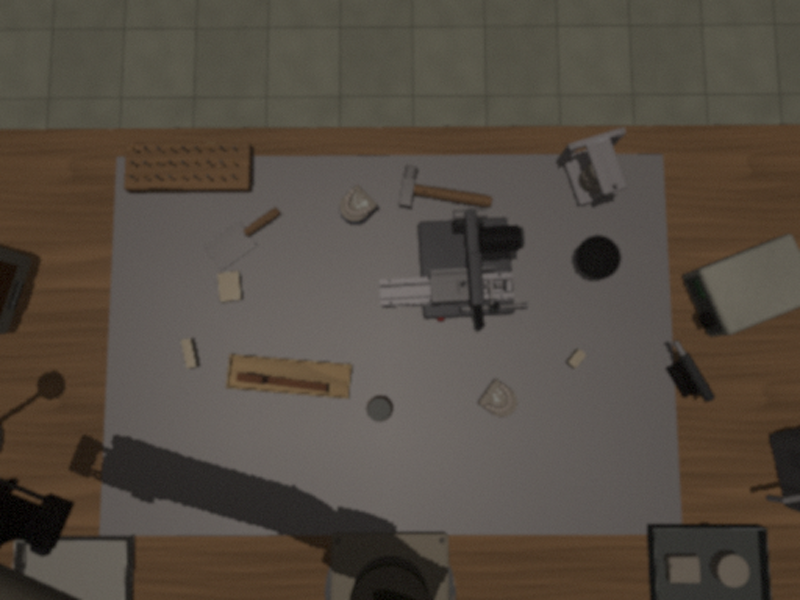

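Side: blank near (348,235), tray with stick near (322,280), handle at far end. Top: blank (190,352), tray (290,375), channel from (380,291) to the guard edge (430,289), feed towards image right (-y). Now enlarged crops.

```bash
cat > h.py <<'E'
import numpy as np,cv2,pickle
from scipy.optimize import least_squares
def crop(img,x0,y0,w,h,k,name):
    c=cv2.resize(img[y0:y0+h,x0:x0+w,::-1],None,fx=k,fy=k,interpolation=cv2.INTER_CUBIC)
    c=cv2.convertScaleAbs(c,alpha=1.5,beta=10)
    for i in range(0,w,10): cv2.putText(c,str(x0+i),(i*k,8),0,.3,(0,255,255),1);cv2.line(c,(i*k,10),(i*k,14),(0,255,255),1)
    for j in range(0,h,10): cv2.putText(c,str(y0+j),(0,j*k+4),0,.3,(0,255,0),1);cv2.line(c,(20,j*k),(25,j*k),(0,255,0),1)
    if name: cv2.imwrite(name,c)
    return c
def ray(c,u,v):
    P=c["pose"];d=P[:3,:3]@[(u-c["cx"])/c["fx"],(v-c["cy"])/c["fy"],1];return P[:3,3],d/np.linalg.norm(d)
def onz(c,u,v,z):
    o,d=ray(c,u,v);return o+d*(z-o[2])/d[2]
def tri(c1,p1,c2,p2):
    A=[];b=[]
    for c,p in((c1,p1),(c2,p2)):
        o,d=ray(c,*p);M=np.eye(3)-np.outer(d,d);A.append(M);b.append(M@o)
    A=np.vstack(A);b=np.hstack(b);x=np.linalg.lstsq(A,b,rcond=None)[0];return x,np.linalg.norm(A@x-b)
def proj(c,p):
    q=np.linalg.inv(c["pose"])@np.append(p,1);return np.array([c["fx"]*q[0]/q[2]+c["cx"],c["fy"]*q[1]/q[2]+c["cy"]])
E
python3 - <<'E'
from h import *
d=pickle.load(open("c0.pkl","rb"))
t=d["top"]["img"];s=d["side"]["img"]
crop(t,105,205,130,58,6,"pics/t1.png")
crop(t,235,130,110,85,7,"pics/t2.png")
crop(s,180,140,80,65,9,"pics/s1.png")
crop(s,225,175,115,105,5,"pics/s2.png")
E
```

```text
(no output)
```

View pics/t1.png

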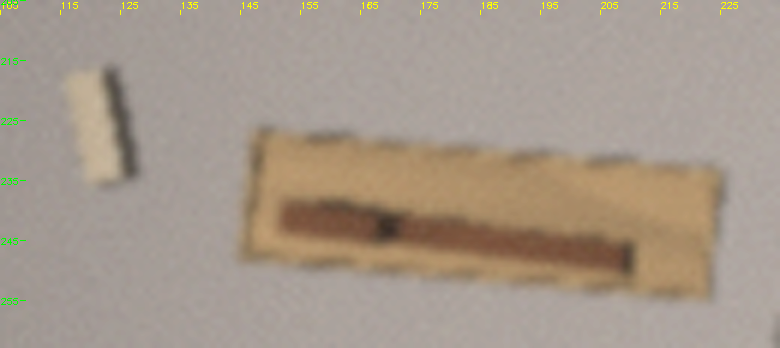

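View pics/t2.png

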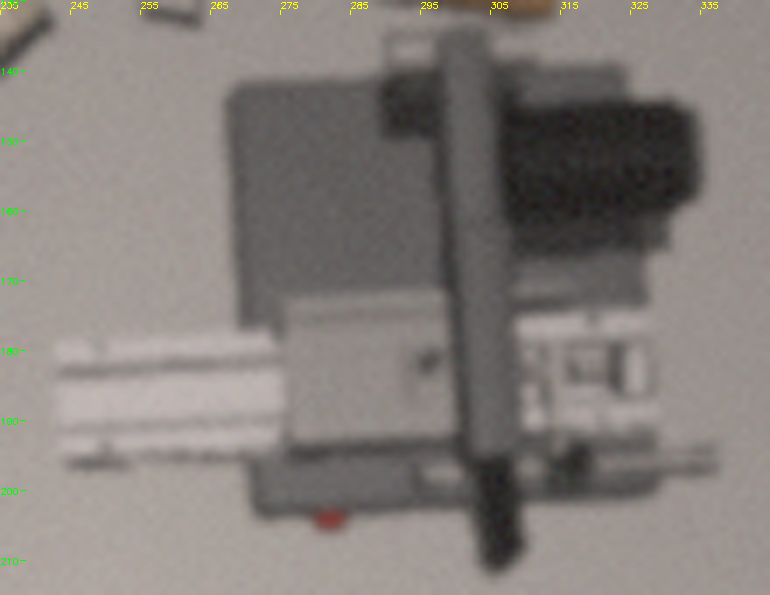

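View pics/s1.png

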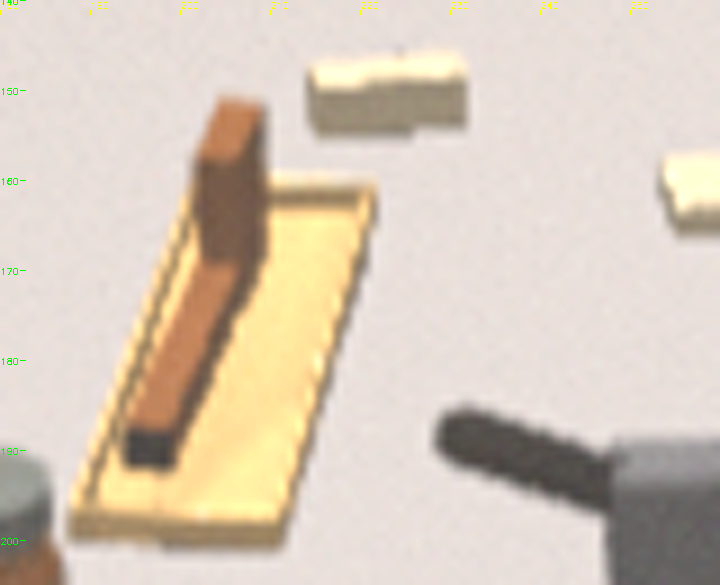

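View pics/s2.png

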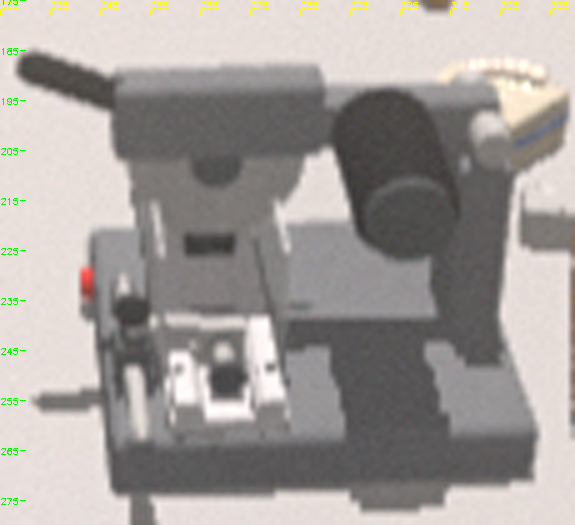

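Crops show: blank top-face centre at top px ≈(120.4,225.8), side ≈(222.7,147.3). The stick's handle is at the +y end of the tray and its tip points to -y. The open channel is at top px x≈243–275, y≈187. Next I fit poses.

```bash
cat > fit.py <<'E'
from h import *
d=pickle.load(open("c0.pkl","rb"));T,S=d["top"],d["side"]
pt=lambda x,y:(105+(x+.5)/6-.5,205+(y+.5)/6-.5)
p2=lambda x,y:(235+(x+.5)/7-.5,130+(y+.5)/7-.5)
ps=lambda x,y:(180+(x+.5)/9-.5,140+(y+.5)/9-.5)
p3=lambda x,y:(225+(x+.5)/5-.5,175+(y+.5)/5-.5)
def fit(obs,x0):
    def f(q):
        c,s=np.cos(q[3]),np.sin(q[3]);R=np.array([[c,-s,0],[s,c,0],[0,0,1]])
        return np.hstack([proj(C,R@np.array(m)+q[:3])-p for C,m,p in obs])
    r=least_squares(f,x0);print(r.x.round(4),"res px",np.abs(r.fun).max().round(2),r.fun.round(1));return r.x
E
python3 - <<'E'
from fit import *
# blank, m in m, x along length. guess yaw: length along world x mostly
L=.03;W=.01;H=.024
g=onz(T,120.4,225.7,.024);print("blank g",g,"tri",tri(T,(120.4,225.75),S,(222.7,147.3)))
b=[(T,(L,W,H),pt(65,76)),(T,(L,-W,H),pt(104,69)),(T,(-L,-W,H),pt(124,180)),(T,(-L,W,H),pt(88,184)),
 (S,(-L,W,H),ps(312,62)),(S,(L,W,H),ps(462,52)),(S,(L,-W,H),ps(466,78)),(S,(-L,-W,H),ps(310,88)),(S,(-L,-W,0),ps(318,134)),(S,(L,-W,0),ps(465,127))]
fit(b,[g[0],g[1],0,.15])
# stick x to tip (-y)
h=onz(T,*pt(330,221),.06)
s=[(T,(-.025,0,.056),pt(281,217)),(T,(.025,0,.056),pt(379,229)),(T,(.151,0,.016),pt(629,257)),
 (S,(-.025,.008,.056),ps(264,101)),(S,(-.025,-.008,.056),ps(221,97)),(S,(.025,.008,.056),ps(237,160)),(S,(.025,-.008,.056),ps(196,158)),(S,(.151,0,.008),ps(150,448))]
fit(s,[h[0],h[1],0.004,-1.6])
tr=[(T,(-.125,.035,.014),pt(258,128)),(T,(-.125,-.035,.014),pt(240,260)),(T,(.125,.035,.014),pt(722,172)),(T,(.125,-.035,.014),pt(710,298)),
 (S,(.125,-.035,.014),ps(70,510)),(S,(.125,.035,.014),ps(284,522)),(S,(-.125,.035,.014),ps(376,182))]
fit(tr,[h[0],h[1]-.08,0,-1.6])
# channel profile
I=cv2.GaussianBlur(cv2.cvtColor(T["img"],7).astype(float),(0,0),.6)
for x in range(242,279,2): print(x,I[174:200,x].astype(int))
print("guard row",[(y,I[y,266:284].astype(int).tolist()) for y in(175,180,186,190)])
E
```

```text
blank g [0.47062236 0.40421823 0.024     ] tri (array([0.47161395, 0.40424463, 0.02420084]), np.float64(0.0016371697316451526))
[0.4715 0.4038 0.0012 0.1997] res px 0.86 [ 0.3 -0.5  0.  -0.6 -0.1 -0.5 -0.4  0.2 -0.9  0.2 -0.6 -0.  -0.  -0.6
  0.2 -0.4 -0.5  0.8  0.2  0.2]
[ 0.4211  0.2716  0.0052 -1.6949] res px 0.41 [-0.2 -0.3 -0.3 -0.3  0.4 -0.3 -0.1 -0.1 -0.2  0.1  0.  -0.1 -0.4 -0.2
 -0.3  0.4]
[ 4.2500e-01  2.0160e-01  4.0000e-04 -1.6566e+00] res px 1.08 [-0.7 -0.2 -0.2 -0.1  0.3 -1.1  0.3  0.2 -0.6  0.2 -0.4 -0.1 -0.1  0.2]
242 [ 99  99  99 100 101 104 104 102  98  97  99 104 105 104 105 104 103 101
 102 103 104 102 101 102 103 103]
244 [ 99  99  99 100 105 111 111 105  93  89 100 110 113 114 114 112 108 102
 106 110 105  95  91  96 101 102]
246 [ 99  99 100 101 105 110 112 105  91  87 100 111 115 115 115 113 105 101
 108 112 103  84  77  90 100 102]
248 [ 98  99  99 100 101 102 105 100  89  87 100 111 116 116 116 113 104 100
 104 105  96  79  73  88  99 101]
250 [ 99  99  99 100 103 105 106 101  91  91 103 113 116 115 113 109 101  98
 100  95  86  77  76  90  99 103]
252 [ 98 
[... 1146 characters left out ...]
113 114 113 112 106  99  99 106
 107  98  84  71  63  61  60  60]
274 [ 63  63  64  71  82  90  89  87  93 102 107 107 108 107 101  94  94  96
  93  83  73  67  64  63  64  64]
276 [76 75 76 80 84 87 88 87 88 90 90 90 90 90 88 85 84 81 73 64 54 53 57 63
 64 63]
278 [81 79 80 85 87 88 89 87 87 88 89 89 89 88 89 90 90 89 80 62 47 46 55 62
 64 63]
guard row [(175, [96, 93, 83, 68, 60, 61, 63, 63, 63, 67, 75, 78, 79, 77, 76, 76, 76, 76]), (180, [105, 103, 102, 100, 99, 98, 97, 94, 89, 87, 88, 88, 89, 88, 87, 87, 86, 86]), (186, [114, 114, 114, 114, 113, 113, 113, 112, 108, 99, 90, 89, 89, 87, 87, 87, 87, 87]), (190, [101, 100, 100, 101, 102, 100, 99, 97, 94, 87, 84, 88, 90, 89, 88, 88, 89, 88])]
```

```bash
python3 - <<'E'
from fit import *
a=onz(T,246,186.9,.048);b=onz(T,271,185.35,.048);print(a,b,np.arctan2(b[1]-a[1],b[0]-a[0]))
e=onz(T,242.4,187,.04);m=onz(T,275,185.2,.106);m2=onz(T,275,185.2,.072);print("chan end",e,"guard",m,m2)
# yaw checks from base edge & guard edges (slope at constant z)
for (q,w,z) in(((255,515),(655,492),.02),((290,447),(455,438),.106),((285,300),(440,290),.106),((228,85),(250,510),.02)):
    A=onz(T,*p2(*q),z);B=onz(T,*p2(*w),z);print(np.arctan2(B[1]-A[1],B[0]-A[0]))
# exit end floor corner heights: near(left in side)/far
print(tri(T,p2(657,425),S,p3(168,418)),tri(T,p2(655,318),S,p3(285,415)))
from bench import r, vision
from scipy.spatial.transform import Rotation as R
s=r.read_state();print(R.from_quat(s["eef_rot"]).as_matrix().round(4),s["ee_pos"])
E
cat > go.py <<'E'
import sys,numpy as np
from bench import r, vision
from scipy.spatial.transform import Rotation as R
# target x y z toolYangle -> shift in tool axes, turn
s=r.read_state();M=R.from_quat(s["eef_rot"]).as_matrix();p=np.array(s["ee_pos"])
a=np.arctan2(M[1,1],M[0,1])
print("t",s["time"],"pos",p.round(4),"yang",a.round(4),"w",round(s["width"],4),"F",np.round(s["ft_force"],1),"j",np.round(s["joint_positions"],2))
if len(sys.argv)>4:
    x,y,z,t=map(float,sys.argv[1:5]);print("shift",(M.T@(np.array([x,y,z])-p)).round(4),"turn",round(a-t,4))
E
python3 go.py .4715 .4038 .12 1.7708
```

```text
t 0.1 pos [0.2293 0.5811 0.2438] yang 1.195 w 0.087 F [-0.6 -0.1  0. ] j [-1.22  0.33 -0.06  1.46  0.02  1.35 -0.09]
shift [-0.2904 -0.0759  0.124 ] turn -0.5758
```

```bash
python3 jog.py '[[-0.29,-0.076,0.124,-0.576,0.05],[-0.29,-0.076,0.124,-0.576,0.05],[-0.29,-0.076,0.124,-0.576,0.05],[-0.29,-0.076,0.124,-0.576,0.05],[-0.29,-0.076,0.124,-0.576,0.05],[-0.29,-0.076,0.124,-0.576,0.05],[-0.29,-0.076,0.124,-0.576,0.05],[-0.29,-0.076,0.124,-0.576,0.05],[-0.29,-0.076,0.124,-0.576,0.05],[-0.29,-0.076,0.124,-0.576,0.05]]' 15; python3 go.py .4715 .4038 .036 1.7708; python3 - <<'E'
from h import *
from bench import r, vision
t=vision.camera("top")["img"];s=vision.camera("side")["img"]
a=crop(t,95,195,60,50,6,None);b=crop(s,190,110,60,50,6,None)
cv2.imwrite("pics/g1.png",np.hstack([a,b]))
E
```

```text
time: 1.1
ee_pos: [0.4701, 0.4057, 0.1209]
eef_rot: [-0.101, 0.995, 0.001, -0.0]
ft_force: [-0.6, 0.5, 0.7]
width: 0.0501
grip_force: 0.0
t 1.1 pos [0.4701 0.4057 0.1209] yang 1.773 w 0.0501 F [-0.6  0.5  0.7] j [-0.78  0.41 -0.    1.62  0.    1.11  0.99]
shift [-0.001  -0.0022  0.0849] turn 0.0022
```

View pics/g1.png

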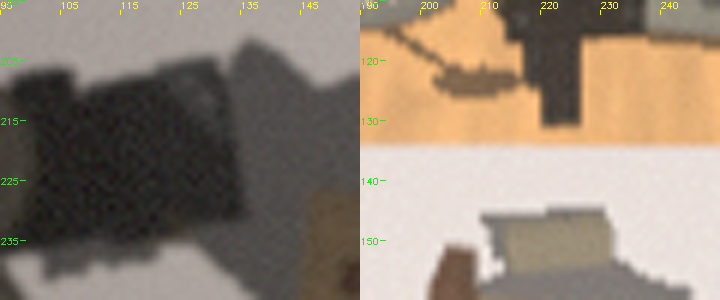

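Fingers at side px x≈223 are centred over the blank (≈222.5). Lower and grip.

```bash
python3 jog.py '[[-0.001,-0.002,0.045,0,0.05],[-0.001,-0.002,0.075,0,0.05],[-0.001,-0.002,0.0855,0,0.05],[-0.001,-0.002,0.0855,0,0.05],[-0.001,-0.002,0.0855,0,0.01],[-0.001,-0.002,0.0855,0,0.01],[-0.001,-0.002,0.0855,0,0.01],[-0.001,-0.002,0.0855,0,0.01],[-0.001,-0.002,0.0855,0,0.01]]' 15; python3 go.py .5907 -.0211 .14 .056
```

```text
time: 2.1
ee_pos: [0.4729, 0.4028, 0.0357]
eef_rot: [-0.1, 0.995, 0.0, 0.0]
ft_force: [-0.3, -0.8, 4.3]
width: 0.0196
grip_force: 15.0
t 2.1 pos [0.4729 0.4028 0.0357] yang 1.7709 w 0.0196 F [-0.3 -0.8  4.3] j [-0.78  0.51 -0.    1.68  0.    0.95  0.99]
shift [-0.0313 -0.4388 -0.1046] turn 1.7149
```

```bash
python3 jog.py '[[0,0,-0.05,0,0.01],[0,0,-0.1,0,0.01],[-0.031,-0.439,-0.105,1.715,0.01],[-0.031,-0.439,-0.105,1.715,0.01],[-0.031,-0.439,-0.105,1.715,0.01],[-0.031,-0.439,-0.105,1.715,0.01],[-0.031,-0.439,-0.105,1.715,0.01],[-0.031,-0.439,-0.105,1.715,0.01],[-0.031,-0.439,-0.105,1.715,0.01],[-0.031,-0.439,-0.105,1.715,0.01],[-0.031,-0.439,-0.105,1.715,0.01],[-0.031,-0.439,-0.105,1.715,0.01]]'; python3 go.py .5907 -.0211 .14 .056
```

```text
time: 3.3
ee_pos: [0.5908, -0.0292, 0.1406]
eef_rot: [0.611, 0.792, -0.001, 0.001]
ft_force: [-0.4, 0.5, -0.9]
width: 0.02
grip_force: 15.0
t 3.3 pos [ 0.5908 -0.0292  0.1406] yang 0.256 w 0.02 F [-0.4  0.5 -0.9] j [-0.39  0.35  0.44  1.7  -0.16  1.12  0.35]
shift [0.0079 0.0019 0.0006] turn 0.2
```

```bash
python3 jog.py '[[0,0,0,0.15,0.01],[0,0,0,0.2,0.01],[0,0,0,0.2,0.01],[0,0,0,0.2,0.01]]'; python3 go.py .5907 -.0211 .080 .056; python3 - <<'E'
from h import *
from bench import r, vision
C=vision.camera("top");t=C["img"]
pickle.dump(C,open("c1.pkl","wb"))
crop(t,235,160,60,50,10,"pics/g2.png")
s=r.read_state();print(s["ee_pos"],proj(C,np.array(s["ee_pos"])-[0,0,.011]))
E
```

```text
time: 3.7
ee_pos: [0.5903, -0.0214, 0.1401]
eef_rot: [0.681, 0.732, 0.0, -0.0]
ft_force: [-0.5, 0.2, -1.1]
width: 0.0198
grip_force: 15.0
t 3.7 pos [ 0.5903 -0.0214  0.1401] yang 0.0731 w 0.0198 F [-0.5  0.2 -1.1] j [-0.42  0.35  0.46  1.71 -0.17  1.12  0.17]
shift [0.0003 0.0005 0.0601] turn 0.0171
[ 0.59029279 -0.02140928  0.14008576] [255.17519141 182.93865521]
```

View pics/g2.png

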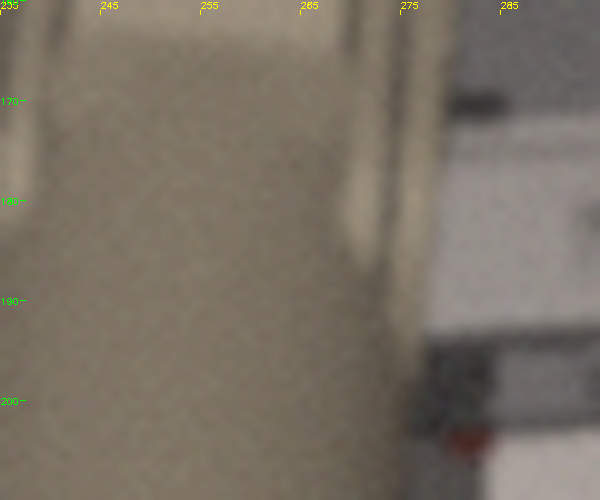

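The arm hides the blank in this view (only the guard edge at px x≈278 shows), so I go down by feel.

```bash
python3 jog.py '[[0.0,0.0005,0.035,0.01,0.01],[0.0,0.0005,0.047,0.01,0.01],[0.0,0.0005,0.05,0.01,0.01],[0.0,0.0005,0.053,0.01,0.01],[0.0,0.0005,0.055,0.01,0.01],[0.0,0.0005,0.057,0.01,0.01],[0.0,0.0005,0.057,0.01,0.01]]'; python3 go.py .5907 -.0211 .0757 .056
```

```text
time: 4.45
ee_pos: [0.591, -0.0214, 0.0833]
eef_rot: [0.685, 0.728, 0.0, 0.0]
ft_force: [-0.2, 0.5, -0.2]
width: 0.0198
grip_force: 15.0
t 4.45 pos [ 0.591  -0.0214  0.0833] yang 0.0612 w 0.0198 F [-0.2  0.5 -0.2] j [-0.4   0.42  0.45  1.75 -0.21  1.02  0.18]
shift [ 0.0004 -0.0003  0.0076] turn 0.0052
```

```bash
python3 jog.py '[[0,0,0.002,0.005,0.01],[0,0,0.004,0.005,0.01],[0,0,0.005,0.005,0.01],[0,0,0.005,0.005,0.01]]'; python3 jog.py '[[0,0,0.001,0,0.01],[0,0,0.002,0,0.01],[0,0,0.002,0,0.01]]';python3 go.py .5907 -.0211 .0757 .056
```

```text
time: 4.85
ee_pos: [0.5909, -0.0215, 0.0779]
eef_rot: [0.687, 0.727, 0.0, 0.0]
ft_force: [1.5, -0.0, -0.4]
width: 0.0198
grip_force: 15.0
time: 5.15
ee_pos: [0.5909, -0.0215, 0.076]
eef_rot: [0.687, 0.727, 0.0, 0.0]
ft_force: [1.7, -0.1, -1.1]
width: 0.0201
grip_force: 15.0
t 5.15 pos [ 0.5909 -0.0215  0.076 ] yang 0.056 w 0.0201 F [ 1.7 -0.1 -1.1] j [-0.4   0.43  0.45  1.76 -0.22  1.    0.18]
shift [ 0.0004 -0.0002  0.0003] turn -0.0
```

```bash
python3 jog.py '[[0,0.001,0,0,0.01],[0,0.001,0.001,0,0.01],[0,0.001,0.001,0,0.01]]';python3 go.py .5907 -.0211 .0757 .056
```

```text
time: 5.45
ee_pos: [0.5919, -0.0214, 0.0756]
eef_rot: [0.687, 0.727, 0.0, -0.0]
ft_force: [-2.5, -0.4, 8.3]
width: 0.0196
grip_force: 15.0
t 5.45 pos [ 0.5919 -0.0214  0.0756] yang 0.056 w 0.0196 F [-2.5 -0.4  8.3] j [-0.4   0.43  0.45  1.75 -0.22  1.    0.18]
shift [ 0.0004 -0.0011 -0.0001] turn 0.0
```

```bash
python3 jog.py '[[0,-0.0005,0,0,0.03],[0,-0.0005,0,0,0.05],[0,-0.0005,0,0,0.05],[0,-0.0005,-0.02,0,0.05],[0,-0.0005,-0.06,0,0.05],[0,-0.0005,-0.11,0,0.05],[0,-0.0005,-0.11,0,0.05]]';python3 go.py .4211 .2716 .14 -.124
```

```text
time: 6.15
ee_pos: [0.5945, -0.0219, 0.1917]
eef_rot: [0.687, 0.726, 0.004, 0.003]
ft_force: [0.8, -0.6, -0.4]
width: 0.0495
grip_force: 0.0
t 6.15 pos [ 0.5945 -0.0219  0.1917] yang 0.0554 w 0.0495 F [ 0.8 -0.6 -0.4] j [-0.44  0.31  0.48  1.65 -0.15  1.21  0.14]
shift [ 0.3027 -0.1574  0.0503] turn 0.1794
```

```bash
python3 jog.py '[[0.303,-0.157,0.05,0.179,0.05],[0.303,-0.157,0.05,0.179,0.05],[0.303,-0.157,0.05,0.179,0.05],[0.303,-0.157,0.05,0.179,0.05],[0.303,-0.157,0.05,0.179,0.05],[0.303,-0.157,0.05,0.179,0.05],[0.303,-0.157,0.05,0.179,0.05],[0.303,-0.157,0.05,0.179,0.05],[0.303,-0.157,0.05,0.179,0.05],[0.303,-0.157,0.05,0.179,0.05]]';python3 go.py .4211 .2716 .0475 -.124;  python3 - <<'E'
from fit import *
from bench import r, vision
C=vision.camera("top");S2=vision.camera("side")
pickle.dump((C,S2),open("c2.pkl","wb"))
a=crop(C["img"],238,170,45,30,9,None);b=crop(S2["img"],190,125,45,50,8,None)
h=max(a.shape[0],b.shape[0]);f=lambda q:np.vstack([q,np.zeros((h-q.shape[0],q.shape[1],3),np.uint8)])
cv2.imwrite("pics/g3.png",np.hstack([f(a),f(b)]))
E
```

```text
time: 7.15
ee_pos: [0.4184, 0.2712, 0.1351]
eef_rot: [0.75, 0.662, 0.0, 0.0]
ft_force: [0.3, -0.4, 0.1]
width: 0.05
grip_force: 0.0
t 7.15 pos [0.4184 0.2712 0.1351] yang -0.1246 w 0.05 F [ 0.3 -0.4  0.1] j [-0.92  0.15  0.28  1.94 -0.05  1.06 -0.75]
shift [0.0008 0.0026 0.0876] turn -0.0006
```

View pics/g3.png

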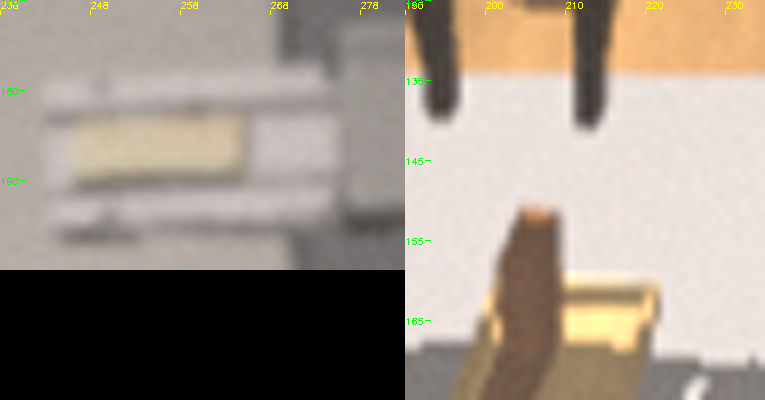

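Top crop: the blank lies in the channel (cols ≈246–264.6, rows 183–190), centred. Side crop: fingers straddle the handle. Lower and grip.

```bash
python3 jog.py '[[0.001,0.0026,0.04,0,0.05],[0.001,0.0026,0.075,0,0.05],[0.001,0.0026,0.0875,0,0.05],[0.001,0.0026,0.0875,0,0.05],[0.001,0.0026,0.0875,0,0.005],[0.001,0.0026,0.0875,0,0.005],[0.001,0.0026,0.0875,0,0.005],[0.001,0.0026,0.0875,0,0.005],[0.001,0.0026,0.0875,0,0.005]]' 35;python3 go.py .4211 .2716 .0475 -.124; python3 jog.py '[[0,0,-0.03,0,0.005],[0,0,-0.07,0,0.005],[0,0,-0.10,0,0.005],[0,0,-0.10,0,0.005]]'; python3 go.py .5817 .16 .115 .056
```

```text
time: 8.15
ee_pos: [0.4205, 0.2732, 0.048]
eef_rot: [0.749, 0.662, 0.0, -0.0]
ft_force: [0.4, 0.2, 0.5]
width: 0.0182
grip_force: 0.0
t 8.15 pos [0.4205 0.2732 0.048 ] yang -0.1229 w 0.0182 F [0.4 0.2 0.5] j [-0.91  0.28  0.27  2.   -0.09  0.88 -0.71]
shift [-0.0015  0.0008  0.0005] turn 0.0011
time: 8.55
ee_pos: [0.4222, 0.2743, 0.1517]
eef_rot: [0.749, 0.662, 0.004, -0.0]
ft_force: [0.5, -0.3, -0.9]
width: 0.0161
grip_force: 35.0
t 8.55 pos [0.4222 0.2743 0.1517] yang -0.1232 w 0.0161 F [ 0.5 -0.3 -0.9] j [-0.93  0.13  0.28  1.91 -0.04  1.09 -0.75]
shift [-0.0941  0.1722  0.037 ] turn -0.1792
```

```bash
python3 go.py .5797 .185 .135 .056 | tail -1;  python3 jog.py '[[-0.067,0.167,0.017,-0.179,0.005],[-0.067,0.167,0.017,-0.179,0.005],[-0.067,0.167,0.017,-0.179,0.005],[-0.067,0.167,0.017,-0.179,0.005],[-0.067,0.167,0.017,-0.179,0.005],[-0.067,0.167,0.017,-0.179,0.005],[-0.067,0.167,0.017,-0.179,0.005]]'; python3 go.py .5797 .185 .135 .056;  python3 - <<'E'
from fit import *
from bench import r, vision
C=vision.camera("top");S2=vision.camera("side")
pickle.dump((C,S2),open("c3.pkl","wb"))
a=crop(C["img"],180,160,80,50,9,None)
p=np.array([.5895,.033,.1])
print(proj(S2,p),proj(C,p))
b=crop(S2["img"],225,130,80,50,5,None)
w=max(a.shape[1],b.shape[1]);f=lambda q:np.hstack([q,np.zeros((q.shape[0],w-q.shape[1],3),np.uint8)])
cv2.imwrite("pics/g4.png",np.vstack([f(a)[:330],f(b)]))
E
```

```text
shift [-0.0694  0.1673  0.0171] turn -0.1792
time: 9.25
ee_pos: [0.5768, 0.1869, 0.1299]
eef_rot: [0.687, 0.727, -0.0, -0.001]
ft_force: [0.1, 0.3, -0.9]
width: 0.016
grip_force: 35.0
t 9.25 pos [0.5768 0.1869 0.1299] yang 0.0573 w 0.016 F [ 0.1  0.3 -0.9] j [-0.68  0.39  0.37  1.67 -0.15  1.11 -0.22]
shift [-0.002   0.0028 -0.0051] turn 0.0013
[260.31607021 178.0616909 ] [237.00709809 184.60480387]
```

View pics/g4.png

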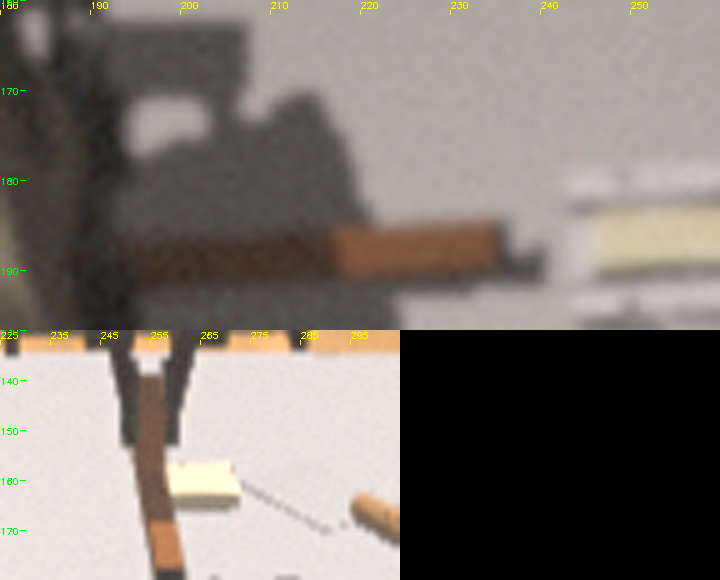

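```bash
python3 - <<'E'
from fit import *
C,S2=pickle.load(open("c3.pkl","rb"))
print(tri(C,(235.2,186.9),S2,(258.6,177.4)))
# predicted tip-top & handle top for grasp offset: stick yaw -1.515
u=np.array([np.cos(-1.515),np.sin(-1.515),0]);tcp=np.array([.5768,.1869,.1299])
for g in(.043,.047,.05):
    o=tcp+u*.0015-[0,0,g]
    print(g,"tiptop",proj(C,o+u*.151+[0,0,.016]),proj(S2,o+u*.151+[0,0,.016]),"handle front top",proj(S2,o+u*.025+[0,0,.056]))
g=cv2.cvtColor(S2["img"],7);print(g[165:195,256:264])
E
```

```text
(array([0.58387081, 0.03849538, 0.0989715 ]), np.float64(0.001605197626150703))
0.043 tiptop [236.41625119 185.87218728] [258.78496806 176.83999713] handle front top [255.27689027 144.61926471]
0.047 tiptop [236.47670553 186.04373493] [258.75584249 178.13351242] handle front top [255.25474756 145.87734248]
0.05 tiptop [236.52178833 186.17166365] [258.7340579  179.10100272] handle front top [255.23818294 146.81849114]
[[ 57  56  59  70  93  89  89  90]
 [ 59  58  56  71 120 123 122 121]
 [ 57  57  57  73 134 147 148 146]
 [ 79  76  77  83 124 147 148 147]
 [ 92  92  91  98 119 148 145 146]
 [ 94  92  90  93 113 147 149 149]
 [ 88  92  92  91 100 146 148 147]
 [ 88  94  92  91  98 139 148 146]
 [ 88  91  90  90  95 130 147 147]
 [ 88  91  91  88  93 119 147 147]
 [ 89  90  88  91  92 110 146 148]
 [ 85  89  89  89  88  98 144 148]
 [ 69  73  73  73  70  81 135 148]
 [ 52  47  43  45  44  61 122 147]
 [ 53  41  39  42  42  58 116 147]
 [ 50  41  42  41  40  53  96 120]
 [ 49  42  42  43  41  45  67  78]
 [ 56  46  49  46  50  49  67  76]
 [ 66  63  64  63  65  69  72  75]
 [ 74  77  75  77  78  75  75  75]
 [ 75  77  77  76  76  77  76  76]
 [ 75  76  73  76  76  75  76  76]
 [ 74  76  76  77  78  77  78  75]
 [ 85  86  83  91  91  92  89  91]
 [ 97  97  96  98 101  98  98 100]
 [ 99  98  99  97  98  97  98  97]
 [100  97  98  97  95  96  94  96]
 [ 93  91  94  90  91  90  89  91]
 [ 83  81  79  74  74  76  77  76]
 [ 68  65  64  61  60  62  63  62]]
```

```bash
python3 jog.py '[[0,0.005,0.02,0,0.005],[0,0.005,0.035,0,0.005],[0,0.005,0.041,0,0.005],[0,0.005,0.041,0,0.005]]'; python3 go.py .5817 .185 .088 .056;  python3 - <<'E'
from fit import *
from bench import r, vision
C=vision.camera("top");S2=vision.camera("side")
pickle.dump((C,S2),open("c4.pkl","wb"))
I=C["img"].astype(int);R_=I[:,:,0]-I[:,:,2]
for x in (220,224,228,232,234,236,238):print(x,R_[178:198,x])
print("row",R_[188,226:248])
u=np.array([np.cos(-1.515),np.sin(-1.515),0]);M=np.array([.5943,-.081,0])
for k in(.165,.125,.115):print(k,proj(C,M-k*u+[0,0,.058]))
# blank rows
g=cv2.cvtColor(C["img"],7)
for x in(248,254,260):print(x,R_[178:196,x])
for k in(.085,.06,.035):print(k,proj(C,M-k*u+[0,0,.064]))
E
```

```text
time: 9.75
ee_pos: [0.5817, 0.1863, 0.0885]
eef_rot: [0.687, 0.727, -0.001, -0.0]
ft_force: [-0.3, -1.0, 0.0]
width: 0.016
grip_force: 35.0
t 9.75 pos [0.5817 0.1863 0.0885] yang 0.0566 w 0.016 F [-0.3 -1.   0. ] j [-0.67  0.45  0.36  1.69 -0.17  1.04 -0.2 ]
shift [-0.0013 -0.0001  0.0005] turn 0.0006
220 [ 9  9  8  9  9  9 11 24 35 42 44 40 28 10  5  5  3  4  4  4]
224 [10 10 10 11  9 11 13 25 37 43 42 37 22  8 10  9  9  9 10  8]
228 [ 9 11  9 10 10 11 16 28 39 41 40 36 18  9  8 10  9 10  9  9]
232 [ 9 10 10  9 11 13 19 30 40 41 39 31 16  9  9 10  9 10 10 10]
234 [11  9 11 11 11 13 19 30 38 39 39 29 11  8  8 10  9 10 10 10]
236 [10 10  8 11 10  9 12 13 15 18 18 11  8  9  9  9  9 11 10 10]
238 [10 10 11  9 10  9  9  9  6  5  5  5  7  9 10 10 10 10 10 11]
row [41 41 40 36 42 39 39 37 39 31 18  7  5  6  9  9 10 10  9 12 19 23]
0.165 [221.22365582 187.8759126 ]
0.125 [234.11403077 187.10093944]
0.115 [237.33659332 186.90719802]
248 [10  8  9  8 11 19 27 29 28 27 27 23 15  7  9  9  8  6]
254 [ 9  9 10  8 12 21 27 28 28 28 26 18 10  8  8  8  8  8]
260 [ 9 10  9  7 16 26 30 30 29 27 22 13  9  9  9  9  7  8]
0.085 [246.96637016 186.07798515]
0.06 [255.06091496 185.59133993]
0.035 [263.15538106 185.10469945]
```

```bash
python3 jog.py '[[-0.008,-0.0008,0.0015,0,0.005],[-0.016,-0.0008,0.0015,0,0.005],[-0.022,-0.0008,0.0015,0,0.005],[-0.022,-0.0008,0.0015,0,0.005]]'; python3 jog.py '[[-0.005,-0.0003,0,0,0.005],[-0.01,-0.0003,0,0,0.005],[-0.015,-0.0003,0,0,0.005],[-0.02,-0.0003,0,0,0.005],[-0.02,-0.0003,0,0,0.005]]'; python3 go.py .5817 .185 .088 .056
```

```text
time: 10.25
ee_pos: [0.5836, 0.1624, 0.0884]
eef_rot: [0.688, 0.726, 0.0, 0.0]
ft_force: [-0.5, -0.1, -1.0]
width: 0.0158
grip_force: 35.0
time: 10.75
ee_pos: [0.5842, 0.1431, 0.088]
eef_rot: [0.687, 0.726, -0.0, 0.0]
ft_force: [-0.3, -0.1, -0.9]
width: 0.0158
grip_force: 35.0
t 10.75 pos [0.5842 0.1431 0.088 ] yang 0.0548 w 0.0158 F [-0.3 -0.1 -0.9] j [-0.61  0.43  0.37  1.72 -0.18  1.03 -0.13]
shift [ 0.042  -0.0002  0.    ] turn -0.0012
```

```bash
cat > look.py <<'E'
from fit import *
from bench import r, vision
C=vision.camera("top");I=C["img"].astype(int);D=I[:,:,0]-I[:,:,2]
u=np.array([np.cos(-1.515),np.sin(-1.515),0]);M=np.array([.5943,-.081,0])
for k in(.14,.12,.10,.05):
    c=proj(C,M-k*u+[0,0,.06]);x=int(round(c[0]));col=D[176:198,x];t=(col.max()+9)/2;w=np.where(col>t)[0]
    a=w[0]-(col[w[0]]-t)/(col[w[0]]-col[w[0]-1]);b=w[-1]+(col[w[-1]]-t)/(col[w[-1]]-col[w[-1]+1])
    print(k,x,"line",(c[1]-(x-c[0])*.06).round(2),"obj",(176+(a+b)/2).round(2),"wid",(b-a).round(2),col.max())
print(D[186,236:280])
E
python3 look.py
```

```text
0.14 229 line 187.33 obj 187.31 wid 4.05 19
0.12 236 line 186.9 obj 186.7 wid 4.81 42
0.1 242 line 186.54 obj 186.45 wid 4.57 43
0.05 258 line 185.58 obj 185.37 wid 5.97 30
[40 42 42 44 41 41 40 41 40 41 41 41 39 30 19 21 26 29 28 29 28 29 29 29
 29 29 29 29 29 29 30 29 30 27 18 12  9 10  9  7  8  7  7  7]
```

```bash
python3 jog.py '[[-0.005,0,0.001,0,0.005],[-0.01,0,0.001,0,0.005],[-0.015,0,0.001,0,0.005],[-0.02,0,0.001,0,0.005],[-0.025,0,0.001,0,0.005],[-0.03,0,0.001,0,0.005],[-0.035,0,0.001,0,0.005],[-0.04,0,0.001,0,0.005],[-0.045,0,0.001,0,0.005],[-0.05,0,0.001,0,0.005],[-0.05,0,0.001,0,0.005]]'; python3 go.py; python3 look.py
```

```text
time: 11.9
ee_pos: [0.5869, 0.0932, 0.0871]
eef_rot: [0.687, 0.726, -0.0, 0.0]
ft_force: [-0.8, -0.4, -1.3]
width: 0.0155
grip_force: 35.0
t 11.9 pos [0.5869 0.0932 0.0871] yang 0.0548 w 0.0155 F [-0.8 -0.4 -1.3] j [-0.55  0.42  0.39  1.74 -0.18  1.02 -0.04]
0.14 229 line 187.33 obj 186.06 wid 2.38 14
0.12 236 line 186.9 obj 186.78 wid 4.05 17
0.1 242 line 186.54 obj 186.15 wid 4.04 18
0.05 258 line 185.58 obj 185.31 wid 4.32 43
[15 19 20 15 15 19 16 18 17 19 23 34 40 45 42 43 42 43 42 41 42 39 41 41
 41 41 40 41 40 33 21 19 26 28 29 29 30 28 28 23 13 11 10 11]
```

```bash
python3 jog.py '[[-0.004,0,0,0,0.005],[-0.008,0,0,0,0.005],[-0.012,0,0,0,0.005],[-0.014,0,0,0,0.005],[-0.014,0,0,0,0.005]]' | grep -E "pos|ft"; python3 jog.py '[[-0.001,0,0,0,0.005],[-0.002,0,0,0,0.005],[-0.003,0,0,0,0.005]]' | grep -E "pos|ft";python3 jog.py '[[-0.001,0,0,0,0.005],[-0.002,0,0,0,0.005],[-0.003,0,0,0,0.005]]' | grep -E "pos|ft"; python3 jog.py '[[-0.001,0,0,0,0.005],[-0.002,0,0,0,0.005],[-0.002,0,0,0,0.005]]' | grep -E "time|pos|ft"
```

```text
ee_pos: [0.5877, 0.0798, 0.0871]
ft_force: [-0.1, -0.8, -0.3]
ee_pos: [0.5878, 0.0775, 0.087]
ft_force: [0.1, 0.0, 0.1]
ee_pos: [0.588, 0.0743, 0.087]
ft_force: [-0.8, 0.3, -0.5]
time: 13.35
ee_pos: [0.5881, 0.0729, 0.0871]
ft_force: [-0.7, 3.8, 0.5]
```

```bash
python3 jog.py '[[-0.001,0,0,0,0.005],[-0.002,0,0,0,0.005],[-0.002,0,0,0,0.005]]' | grep -E "pos|ft"; python3 jog.py '[[-0.001,0,0,0,0.005],[-0.002,0,0,0,0.005],[-0.002,0,0,0,0.005]]' | grep -E "pos|ft";python3 jog.py '[[-0.002,0,0,0,0.005],[-0.004,0,0,0,0.005],[-0.004,0,0,0,0.005]]' | grep -E "time|pos|ft|width"
```

```text
ee_pos: [0.5882, 0.072, 0.0872]
ft_force: [-0.5, 7.1, 0.1]
ee_pos: [0.5884, 0.0697, 0.0872]
ft_force: [-0.2, 5.6, -0.1]
time: 14.25
ee_pos: [0.5886, 0.0649, 0.0871]
ft_force: [1.2, 4.4, 0.2]
width: 0.0158
```

```bash
python3 jog.py '[[-0.002,0,0,0,0.005],[-0.004,0,0,0,0.005],[-0.006,0,0,0,0.005],[-0.006,0,0,0,0.005]]' | grep -E "pos|ft"; python3 jog.py '[[-0.002,0,0,0,0.005],[-0.004,0,0,0,0.005],[-0.006,0,0,0,0.005],[-0.008,0,0,0,0.005],[-0.008,0,0,0,0.005]]' | grep -E "pos|ft"; python3 jog.py '[[-0.001,0,0,0,0.005],[-0.001,0,0,0,0.005]]' | grep -E "time|pos|ft|width"
```

```text
ee_pos: [0.5889, 0.058, 0.087]
ft_force: [-0.2, 3.8, -0.4]
ee_pos: [0.5893, 0.0498, 0.087]
ft_force: [0.7, 1.7, 0.0]
time: 15.35
ee_pos: [0.5894, 0.0492, 0.087]
ft_force: [0.7, 3.3, -0.1]
width: 0.0159
```

```bash
cat > ok.py <<'E'
import sys
from bench import r, vision
s=r.read_state();f=-(.056*s["ft_force"][0]-.998*s["ft_force"][1])
print(round(s["time"],2),round(s["ee_pos"][1],4),"push",round(f,1));sys.exit(f>5.7)
E
j='python3 jog.py'
python3 jog.py '[[-0.0005,0,0,0,0.005],[-0.001,0,0,0,0.005]]' >/dev/null && python3 ok.py && python3 jog.py '[[-0.0005,0,0,0,0.005],[-0.001,0,0,0,0.005]]' >/dev/null && python3 ok.py && python3 jog.py '[[-0.0005,0,0,0,0.005],[-0.001,0,0,0,0.005]]' >/dev/null && python3 ok.py && python3 jog.py '[[-0.0005,0,0,0,0.005],[-0.001,0,0,0,0.005]]' >/dev/null && python3 ok.py && python3 jog.py '[[-0.0005,0,0,0,0.005],[-0.001,0,0,0,0.005]]' >/dev/null && python3 ok.py && python3 jog.py '[[-0.0005,0,0,0,0.005],[-0.001,0,0,0,0.005]]' >/dev/null && python3 ok.py
```

```text
15.55 0.0486 push 4.4False
```

```bash
sed -i 's/sys.exit(f>5.7)/sys.exit(int(f>5.7))/' ok.py
python3 jog.py '[[-0.0005,0,0,0,0.005],[-0.001,0,0,0,0.005]]' >/dev/null && python3 ok.py && python3 jog.py '[[-0.0005,0,0,0,0.005],[-0.001,0,0,0,0.005]]' >/dev/null && python3 ok.py && python3 jog.py '[[-0.0005,0,0,0,0.005],[-0.001,0,0,0,0.005]]' >/dev/null && python3 ok.py && python3 jog.py '[[-0.0005,0,0,0,0.005],[-0.001,0,0,0,0.005]]' >/dev/null && python3 ok.py && python3 jog.py '[[-0.0005,0,0,0,0.005],[-0.001,0,0,0,0.005]]' >/dev/null && python3 ok.py && python3 jog.py '[[-0.0005,0,0,0,0.005],[-0.001,0,0,0,0.005]]' >/dev/null && python3 ok.py && python3 jog.py '[[-0.0005,0,0,0,0.005],[-0.001,0,0,0,0.005]]' >/dev/null && python3 ok.py && python3 jog.py '[[-0.0005,0,0,0,0.005],[-0.001,0,0,0,0.005]]' >/dev/null && python3 ok.py
```

```text
15.75 0.0474 push 4.9
15.95 0.0464 push 5.1
16.15 0.0453 push 4.7
16.35 0.0443 push 4.4
16.55 0.0434 push 4.5
16.75 0.0424 push 4.2
16.95 0.0414 push 5.2
17.15 0.0404 push 4.6
```

```bash
sed -i 's/5\.7/6.3/' ok.py
python3 jog.py '[[-0.0005,0,0,0,0.005],[-0.001,0,0,0,0.005]]' >/dev/null && python3 ok.py && python3 jog.py '[[-0.0005,0,0,0,0.005],[-0.001,0,0,0,0.005]]' >/dev/null && python3 ok.py && python3 jog.py '[[-0.0005,0,0,0,0.005],[-0.001,0,0,0,0.005]]' >/dev/null && python3 ok.py && python3 jog.py '[[-0.0005,0,0,0,0.005],[-0.001,0,0,0,0.005]]' >/dev/null && python3 ok.py && python3 jog.py '[[-0.0005,0,0,0,0.005],[-0.001,0,0,0,0.005]]' >/dev/null && python3 ok.py && python3 jog.py '[[-0.0005,0,0,0,0.005],[-0.001,0,0,0,0.005]]' >/dev/null && python3 ok.py && python3 jog.py '[[-0.0005,0,0,0,0.005],[-0.001,0,0,0,0.005]]' >/dev/null && python3 ok.py && python3 jog.py '[[-0.0005,0,0,0,0.005],[-0.001,0,0,0,0.005]]' >/dev/null && python3 ok.py
```

```text
17.35 0.0394 push 4.4
17.55 0.0384 push 5.0
17.75 0.0374 push 3.9
17.95 0.0364 push 4.4
18.15 0.0354 push 4.3
18.35 0.0344 push 4.6
18.55 0.0334 push 4.4
18.75 0.0324 push 3.1
```

```bash
python3 jog.py '[[-0.0005,0,0,0,0.005],[-0.001,0,0,0,0.005]]' >/dev/null && python3 ok.py && python3 jog.py '[[-0.0005,0,0,0,0.005],[-0.001,0,0,0,0.005]]' >/dev/null && python3 ok.py && python3 jog.py '[[-0.0005,0,0,0,0.005],[-0.001,0,0,0,0.005]]' >/dev/null && python3 ok.py && python3 jog.py '[[-0.0005,0,0,0,0.005],[-0.001,0,0,0,0.005]]' >/dev/null && python3 ok.py && python3 jog.py '[[-0.0005,0,0,0,0.005],[-0.001,0,0,0,0.005]]' >/dev/null && python3 ok.py && python3 jog.py '[[-0.0005,0,0,0,0.005],[-0.001,0,0,0,0.005]]' >/dev/null && python3 ok.py && python3 jog.py '[[-0.0005,0,0,0,0.005],[-0.001,0,0,0,0.005]]' >/dev/null && python3 ok.py && python3 jog.py '[[-0.0005,0,0,0,0.005],[-0.001,0,0,0,0.005]]' >/dev/null && python3 ok.py
```

```text
18.95 0.0314 push 5.1
19.15 0.0304 push 4.3
19.35 0.0294 push 5.4
19.55 0.0284 push 5.0
19.75 0.0274 push 4.7
19.95 0.0264 push 4.6
20.15 0.0254 push 4.6
20.35 0.0244 push 4.5
```

```bash
python3 jog.py '[[-0.0005,0,0,0,0.005],[-0.001,0,0,0,0.005]]' >/dev/null && python3 ok.py && python3 jog.py '[[-0.0005,0,0,0,0.005],[-0.001,0,0,0,0.005]]' >/dev/null && python3 ok.py && python3 jog.py '[[-0.0005,0,0,0,0.005],[-0.001,0,0,0,0.005]]' >/dev/null && python3 ok.py && python3 jog.py '[[-0.0005,0,0,0,0.005],[-0.001,0,0,0,0.005]]' >/dev/null && python3 ok.py && python3 jog.py '[[-0.0005,0,0,0,0.005],[-0.001,0,0,0,0.005]]' >/dev/null && python3 ok.py && python3 jog.py '[[-0.0005,0,0,0,0.005],[-0.001,0,0,0,0.005]]' >/dev/null && python3 ok.py && python3 jog.py '[[-0.0005,0,0,0,0.005],[-0.001,0,0,0,0.005]]' >/dev/null && python3 ok.py && python3 jog.py '[[-0.0005,0,0,0,0.005],[-0.001,0,0,0,0.005]]' >/dev/null && python3 ok.py
```

```text
20.55 0.0234 push 5.2
20.75 0.0224 push 3.9
20.95 0.0213 push 5.2
21.15 0.0204 push 4.4
21.35 0.0194 push 4.6
21.55 0.0184 push 4.1
21.75 0.0175 push 6.8
```

```bash
python3 jog.py '[[0,0,0,0,0.005],[0,0,0,0,0.005]]' >/dev/null; python3 ok.py; python3 jog.py '[[-0.0004,0,0,0,0.005],[-0.0004,0,0,0,0.005]]' >/dev/null; python3 ok.py;  python3 jog.py '[[0,0,0,0,0.005]]' >/dev/null; python3 ok.py
```

```text
21.95 0.0175 push 5.3
22.15 0.0174 push 6.1
22.25 0.0174 push 5.1
```

```bash
python3 jog.py '[[-0.0005,0,0,0,0.005],[-0.0005,0,0,0,0.005]]' >/dev/null; python3 ok.py;  python3 jog.py '[[0,0,0,0,0.005]]' >/dev/null; python3 ok.py;python3 jog.py '[[0,0,0,0,0.005]]' >/dev/null; python3 ok.py
```

```text
22.45 0.0174 push 7.8
22.55 0.0174 push 7.4
22.65 0.0174 push 7.3
```

```bash
python3 jog.py '[[0.001,0,0,0,0.005],[0.003,0,0,0,0.005],[0.01,0,0,0,0.005],[0.025,0,0,0,0.005],[0.045,0,0,0,0.005],[0.07,0,0,0,0.005],[0.095,0,0,0,0.005],[0.12,0,0,0,0.005],[0.145,0,0,0,0.005],[0.16,0,0,0,0.005],[0.165,0,0,0,0.005],[0.165,0,0,0,0.005]]';  python3 go.py .4222 .2735 .14 -.1232; python3 - <<'E'
from fit import *
from bench import r, vision
C=vision.camera("top");S2=vision.camera("side")
pickle.dump((C,S2),open("c5.pkl","wb"))
a=crop(C["img"],235,165,105,45,7,None);b=crop(S2["img"],245,210,50,50,6,None)
b0=crop(d["side"]["img"],245,210,50,50,6,None)
b=np.hstack([b,b0]);w=a.shape[1];f=lambda q:np.hstack([q,np.zeros((q.shape[0],w-q.shape[1],3),np.uint8)])
cv2.imwrite("pics/g5.png",np.vstack([a[:290],f(b)]))
E
```

```text
time: 23.85
ee_pos: [0.5818, 0.1816, 0.0869]
eef_rot: [0.687, 0.727, -0.0, 0.0]
ft_force: [0.5, 0.4, -0.3]
width: 0.0155
grip_force: 35.0
t 23.85 pos [0.5818 0.1816 0.0869] yang 0.0569 w 0.0155 F [ 0.5  0.4 -0.3] j [-0.66  0.44  0.36  1.69 -0.18  1.04 -0.19]
shift [ 0.1008 -0.1542 -0.0531] turn 0.1801
```

View pics/g5.png

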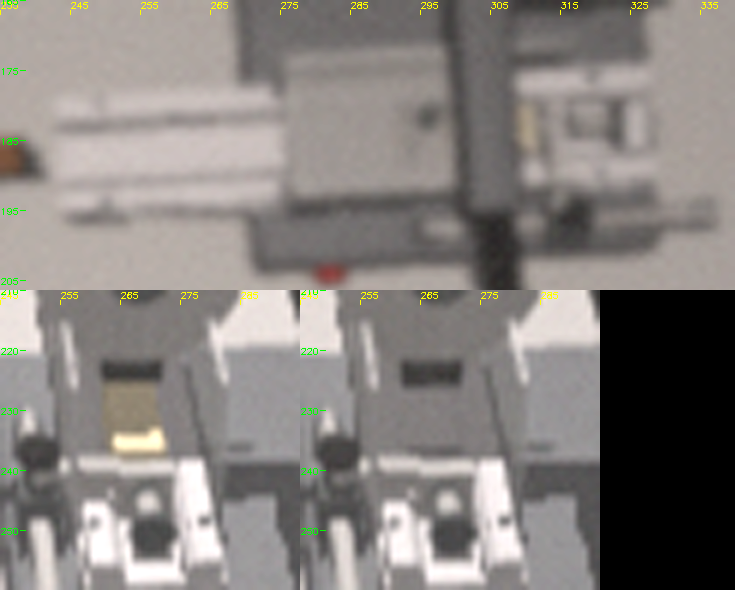

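Top crop: the blank's front is visible past the head at px x≈310–312. Side crop: its end is at the stop, and the stop sits where it did before (right-hand crop). Now return the stick.

```bash
python3 jog.py '[[0,0,-0.03,0,0.005],[0,0,-0.055,0,0.005],[0.094,-0.146,-0.055,0.146,0.005],[0.094,-0.146,-0.055,0.146,0.005],[0.094,-0.146,-0.055,0.146,0.005],[0.094,-0.146,-0.055,0.146,0.005],[0.094,-0.146,-0.055,0.146,0.005],[0.094,-0.146,-0.055,0.146,0.005],[0.094,-0.146,-0.055,0.146,0.005]]'; python3 go.py .4306 .267 .06 -.089
```

```text
time: 24.85
ee_pos: [0.4323, 0.2655, 0.1422]
eef_rot: [0.739, 0.674, 0.0, 0.0]
ft_force: [1.2, -0.2, -0.3]
width: 0.0155
grip_force: 35.0
t 24.85 pos [0.4323 0.2655 0.1422] yang -0.0927 w 0.0155 F [ 1.2 -0.2 -0.3] j [-0.94  0.16  0.32  1.91 -0.06  1.08 -0.68]
shift [ 0.0013 -0.0019  0.0822] turn -0.0037
```

```bash
python3 jog.py '[[0.001,-0.0015,0.04,-0.003,0.005],[0.001,-0.0015,0.07,-0.003,0.005],[0.001,-0.0015,0.085,-0.003,0.005],[0.001,-0.0015,0.088,-0.003,0.005],[0.001,-0.0015,0.088,-0.003,0.005]]'|grep -E "pos|ft"; python3 jog.py '[[0,0,0.002,0,0.005],[0,0,0.003,0,0.005],[0,0,0.003,0,0.005]]'|grep -E "pos|ft";python3 jog.py '[[0,0,0.001,0,0.005],[0,0,0.001,0,0.005]]'|grep -E "pos|ft"
```

```text
ee_pos: [0.4304, 0.2672, 0.054]
ft_force: [-0.2, -0.8, 0.1]
ee_pos: [0.4299, 0.2683, 0.0516]
ft_force: [0.4, 0.0, -0.3]
ee_pos: [0.4298, 0.2685, 0.0504]
ft_force: [-0.2, 0.8, 1.3]
```

```bash
python3 jog.py '[[0,0,0.001,0,0.005],[0,0,0.001,0,0.005]]'|grep -E "pos|ft";python3 jog.py '[[0,0,0.001,0,0.005],[0,0,0.001,0,0.005]]'|grep -E "pos|ft"
```

```text
ee_pos: [0.4299, 0.2686, 0.0501]
ft_force: [-3.7, -0.8, 13.0]
ee_pos: [0.43, 0.2686, 0.05]
ft_force: [-8.4, -3.8, 25.7]
```

```bash
python3 jog.py '[[0,0,-0.0015,0,0.005],[0,0,-0.0015,0,0.02],[0,0,-0.0015,0,0.04],[0,0,-0.0015,0,0.045],[0,0,-0.0015,0,0.045],[0,0,-0.03,0,0.045],[0,0,-0.08,0,0.045],[0,0,-0.13,0,0.045],[0,0,-0.16,0,0.045],[0,0,-0.16,0,0.045]]'; python3 jog.py '[[0.05,-0.05,0,0,0.045],[0.1,-0.1,0,0,0.045],[0.1,-0.1,0,0,0.045],[0.1,-0.1,0,0,0.045],[0.1,-0.1,0,0,0.045]]'; python3 - <<'E'
from fit import *
from bench import r, vision
C=vision.camera("top");S2=vision.camera("side")
a=crop(C["img"],120,185,115,65,6,None);b=crop(S2["img"],180,140,115,120,5,None)
cv2.imwrite("pics/g6.png",np.hstack([cv2.resize(a,(400,226)),cv2.resize(b[:,:],(400,417))[:226*0+417]]) if 0 else np.hstack([np.vstack([cv2.resize(a,(400,226)),np.zeros((191,400,3),np.uint8)]),cv2.resize(b,(400,417))]))
E
```

```text
time: 27.25
ee_pos: [0.4314, 0.2693, 0.2126]
eef_rot: [0.737, 0.676, 0.004, -0.0]
ft_force: [-0.6, 0.9, -0.7]
width: 0.0449
grip_force: 0.0
time: 27.75
ee_pos: [0.3379, 0.3766, 0.2071]
eef_rot: [0.736, 0.676, -0.001, 0.0]
ft_force: [-0.8, -1.4, -0.4]
width: 0.045
grip_force: 0.0
```

View pics/g6.png

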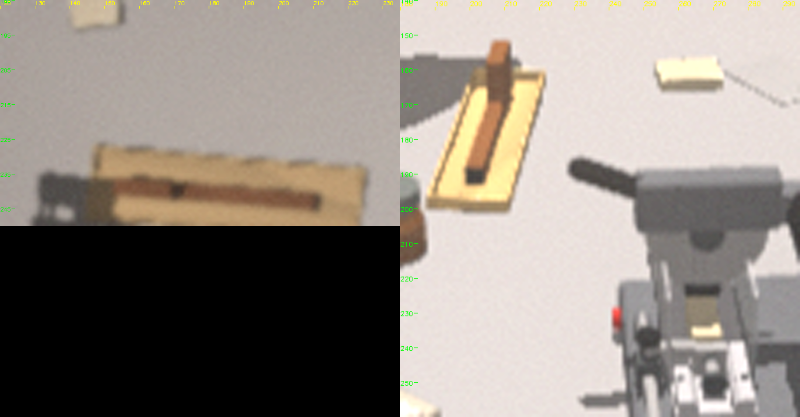

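The stick stands in its tray (tip at side-crop px (476,175), handle at the far end). The blank is at the stop (705,325), and everything else is unchanged.

```bash
python3 -c "
from bench import r, vision
print(r.close_job())"
```

```text
the job is handed in; nothing more can be done
None
```

Job handed in at about 28 s: the blank's end was felt against the stop screw at about 3 N above roller drag, the stop shows no shift in the pictures, the stick is back in its tray, and the gripper is clear.

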